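# Hang a seal rack on two hooks, lock it and load a seal

### The arm

A 7-joint arm with a two-finger parallel gripper is mounted at the origin on a cart in front of the work surface, level with it; the furniture and walls round the work are solid. World frame = base frame: x ahead of the robot, y to its left, z up, the work surface at z = 0. Lengths are in m, angles in rad, forces in N, time in s.
With the tool pointing down it reaches from about 0.425 to 0.925 m from the base axis. Payload 6.8 kg.
Tool frame: the origin (TCP) lies at the very end of the fingers, on their centre line; the grasp point (between the pads) lies 19 mm behind it; z points along the fingers, y is the line along which they close (so a half turn about z gives the same grasp; the last joint's range is limited). The gripper opens to 88 mm and grips with 3 to 60 N. Pads are 20 mm wide; open, the fingers measure 115 mm over their backs; the gripper's body (75 mm by 178 mm) begins 61 mm behind the grasp point.
Start: joints at [-1.35, 0.477, 0.022, 1.555, -0.011, 1.109, -0.083], TCP at [0.218, 0.639, 0.223] pointing down, gripper open.
Joint ranges: [-2.96, 2.96], [-0.34, 2.1], [-1.41, 1.46], [0.24, 2.44], [-1.37, 4.51], [0.17, 1.92], [-2.96, 2.96]. Speed limits (rad/s): [2.39, 2.39, 3.14, 3.14, 3.14, 3.14, 3.14].

### API

Orientations are given as a unit quaternion [x, y, z, w].
In Python, from bench import robot gives the robot as it stands.
- The arm moves only by the shell command python3 -m creep 'ROWS' [OPENING] [FORCE]. ROWS is JSON, one flat list of numbers, 4 for each row, row after row: the shift along the world's x, y, z in mm, then the turn about the world's z in degrees. In form: [tx, ty, tz, turn, tx, ty, tz, turn, ...]. A call has exactly 5 rows; each row shifts and turns the commanded pose from where the row before left it; what a row does not reach is not made up. A row lasts 1/12 s, in which the tool goes at most 41.7 mm and 7.16 degrees, less where a joint would pass 70% of its speed; a pose out of reach is approached as far as the arm can. A call is refused whole if a number of a shift passes 41.7 or a number of a turn 7.16, either way. A call with a gripper value outside its range is refused whole. OPENING is the opening, from 0 (shut) to 1 (fully open), set as the call begins (- or left out, the last holds). The fingers move at their own pace and stop on an object; FORCE is the grip in N (left out, the last holds). Time passes only in rows, so rows that do not move let the fingers close, or fill a call up. It gives the time, the measured TCP pose, the force, the opening and the grip force at its end, in the units of the state.
- robot.read_state(): the state, without advancing time (a new reading comes with each control period).
- robot.snapshot(name): name is "scene" or "top" or "wrist"; returns the picture (420x560x3 uint8, red, green, blue); there is no depth.
- robot.camera_model(name): a dict with "fx", "fy", "cx", "cy" (pixels), "k1" (the pictures are not rectified: a ray, as slopes to the right and down, at radius r is drawn at 1 + k1 r^2 times it, then the intrinsics apply), "R" (3x3) and "t" (3): a world point X has camera coordinates R X + t. Camera axes: x right, y down, z forward; pixel columns grow to the right and rows downward; lengths in m; the calibration is good to about 2 mm. A picture is of the moment at which its call begins: read the wrist's pose just before it. camera_model takes no time and is no camera call; for the wrist camera it gives the pose at the moment of the call.
- robot.sign_off(): hands the job in; it is judged then, once.
Trained networks look in the newest picture that a camera, given by its name, has taken for a name from the list of things; names that differ only in an ending like _2 or _b are one class to them, and where a whole thing is asked for, a point or a joint stands for the part that bears it (a point fixed in the world has none). Each returns a list of dicts, best first, with "p" (0 to 1); they miss things now and then, are a little off and sometimes report something else, mostly with a low value. They report only what shows in the picture. A call takes as long as a camera call. They do not tell look-alikes from the thing itself.
- robot.look_for(target, camera): "uv" ([column, row] in pixels, amid what is visible of it).
- robot.trace(target, camera): "region" (420x560 bool, what is visible of it) and "uv" ([column, row] in pixels, amid what is visible of it).
- robot.tip_of(target, camera): "uv" ([column, row] in pixels: a listed point, or the origin of a listed thing).
The state is a dict: "clock": time; "q": joint angles; "joint_velocities": joint speeds; "tau": joint torques, N m; "position": TCP position; "eef_rot": TCP orientation; "ft_force": force on the tool from outside, world axes, zero at the start; "moment": the same for the moment, N m; "grip_width": finger opening in m; "grasp_force": force on a finger pad.
Only numpy, scipy, OpenCV 4.12 (cv2) and the standard library are available. Lean on these libraries where they do the work, as an engineer would, in place of code of your own. Each camera call takes 0.05 s, during which the arm holds its last target. There are 200 camera calls.

### The job

Hang the loose wooden seal rack by its steel rod on both hooks of the stand, under the stand's little roof, make sure both ends are down in their hooks and let go. Then press the red keeper all the way down over the hooks, and finally stand the yellow seal in the rack's left-hand pocket (left as the robot sees it). Leave the tan seal and the white seal standing where they are, and don't tip the yellow seal over.

Things in the scene. Friction and masses are not known exactly. Their poses are not given: they have to be found in the camera images.
- stand: Fixed hanging stand 250 mm wide: foot 12 mm thick (x -70 to +55 mm), plywood back board with its front face at x=+40 mm, roof (underside at z=290 mm, 250 mm wide, front lip at x=-2 mm). A gripper pointing straight down at the hooks hits the roof; one tilted 25 to 40 deg, fingers pointing forward and down, clears it. Origin on the desk under the middle of the line of the hook seats; x back, y left, z up.
- hook_left (a point): Where the rod's centre lies when seated in the left hook: 84 mm left of the stand's origin, 176 mm above the desk. The 7 mm thick hook dips under it to a 13 mm wide seat and turns up in front to a tip 14 mm above and 17 mm in front of it; behind, it tops out 8 mm above it. Bring the rod in from the front 25 mm above, then lower it; flanks guide it from 9 mm off in x. Axes as the stand's.
- hook_right (a point): The same for the right hook, 84 mm right of the stand's origin.
- rack: Loose seal rack, 0.25 kg, 210 mm wide, 155 mm tall: light wooden block (56x144x30 mm, x -66 to -10 mm) with two pockets; uprights; a round steel rod (8 mm thick, along y) 100 mm above the origin; rubber-tipped pins behind (to x=+39 mm) that meet the stand's board; blue grip. Origin on its underside under the rod's middle; x to the pins, y left, z up. Hung, its axes match the stand's.
- rack_grip (a point): Centre of the blue plastic grip on the rack: 26 mm deep (x), 24 mm wide (y), 34 mm tall, with flat left and right faces to pinch; 24 mm in front of the rod and 38 mm above it (138 mm above the rack's underside). Axes as the rack's.
- rod_left (a point): Point on the rod's centre line 84 mm left of its middle, the part that goes into the left hook (uprights are at 66 mm, the collar at 103 mm).
- rod_right (a point): The same, 84 mm right of the middle.
- pocket_left (a point): Centre of the floor of the rack's left pocket (38 mm in front of the rod, 56 mm left of the middle, 8 mm above the rack's underside). The pocket is a round hole of 25 mm diameter, 22 mm deep, open at the top.
- keeper (a joint): Hinge of the red keeper on the stand, rad: 0 = raised (arms 43 deg above level), 0.75 = fully down (arms level, just above a seated rod). Stays where it is left (friction 0.05 N m, about 1 N at the tab). Its axis runs along the stand's y, 33 mm behind and 11 mm above the hook points. It cannot go fully down if an end of the rod stands too high.
- keeper_tab (a point): Point on top of the keeper's ribbed thumb tab (44 mm wide in y, 24 to 92 mm from the hinge axis), 58 mm from the axis, 120 mm right of the stand's middle; it moves with the tab: raised, 9 mm in front of the hook points' line and 53 mm above it; down, 25 mm in front and 14 mm above. Press on the tab from above with closed fingers, tilted to clear the roof, not against its end edge.
- seal_yellow: Yellow seal: a loose round stick, 17 mm in diameter, 57 mm tall, 18 g, standing on end on the desk. Origin at the centre of its lower end, z along the stick, up.
- seal_tan: Tan seal, a loose round stick of 16 mm diameter, 60 mm tall, standing on the desk; to be left alone. Origin at the centre of its lower end.
- seal_white: White seal, a loose round stick of 12 mm diameter, 60 mm tall, standing on the desk; to be left alone. Origin at the centre of its lower end.
There are look-alikes about, which are no part of the job. Leave any orange or purple look-alike of the seal_yellow alone.

How it is judged:
By the outcome, as a careful person would: the job done as asked, in the order asked, and still so for the second after the job is handed in, with the robot touching nothing.
It also fails if it takes over 61 s, if anything falls off the work surface, if the arm or the gripper's body presses on something with over 40 N, if the wrist force passes 120 N, or if a joint passes its speed limit or range.

## Working session

There is one attempt and no reset: what is moved stays moved. The work goes in short steps, Python scripts to look and compute and a shell command to move; the robot and the scene stay as the last step left them, time stands still between calls to the robot, and variables do not carry over. Pictures are saved under pics/ and viewed, at most 10 in all, crops included, and the job is handed in when it is done.

```bash
ls; mkdir -p pics
cat > h.py <<'E'
import numpy as np, cv2
from bench import robot
from scipy.spatial.transform import Rotation as Rn
def ray(m,uv):
    d=np.array([(uv[0]-m['cx'])/m['fx'],(uv[1]-m['cy'])/m['fy']]); u=d.copy()
    for _ in range(20): u=d/(1+m['k1']*(u@u))
    R=np.array(m['R']);t=np.array(m['t']); v=R.T@np.array([u[0],u[1],1]); return -R.T@t, v/np.linalg.norm(v)
def tri(obs):
    A=np.zeros((3,3));b=np.zeros(3)
    for m,uv in obs:
        o,d=ray(m,uv);P=np.eye(3)-np.outer(d,d);A+=P;b+=P@o
    X=np.linalg.solve(A,b)
    r=[np.linalg.norm(np.cross(X-ray(m,uv)[0],ray(m,uv)[1]))*1000 for m,uv in obs]
    return X,np.round(r,1)
def onz(m,uv,z):
    o,d=ray(m,uv); return o+d*(z-o[2])/d[2]
def proj(m,X):
    c=np.array(m['R'])@X+np.array(m['t']);s=c[:2]/c[2];s=s*(1+m['k1']*(s@s));return [m['fx']*s[0]+m['cx'],m['fy']*s[1]+m['cy']]
def snap(cam,name=None):
    m=robot.camera_model(cam);im=robot.snapshot(cam)
    if name: cv2.imwrite(f'pics/{name}.png',im[:,:,::-1])
    return m,im
E
python3 - <<'E'
from h import *
s=robot.read_state();print({k:np.round(s[k],3) for k in('clock','q','position','eef_rot','ft_force','grip_width')})
ms={}
a=[]
for c in('scene','top'):
    m,im=snap(c);ms[c]=m;a.append(im);print(c,np.round(-np.array(m['R']).T@m['t'],2))
cv2.imwrite('pics/s.png',a[0][:,:,::-1]);cv2.imwrite('pics/t.png',a[1][:,:,::-1])
for t in['hook_left','hook_right','rack_grip','rod_left','rod_right','keeper_tab','pocket_left','seal_yellow','seal_tan','seal_white','rack','stand']:
    L={c:robot.tip_of(t,c) for c in ms}
    for c in L: print(t,c,[(np.round(d['uv'],1).tolist(),round(d['p'],2)) for d in L[c][:4]])
    if all(L.values()):
        X,r=tri([(ms[c],L[c][0]['uv']) for c in L]);print('   ',np.round(X,4),r)
E
```

```text
pics
{'clock': np.float64(0.0), 'q': array([-1.35 ,  0.478,  0.022,  1.556, -0.011,  1.109, -0.083]), 'position': array([0.218, 0.638, 0.222]), 'eef_rot': array([ 0.164,  0.987, -0.001, -0.   ]), 'ft_force': array([-0.39 ,  0.073,  0.162]), 'grip_width': np.float64(0.088)}
scene [-0.07 -0.5   0.73]
top [0.43 0.17 1.33]
hook_left scene [([311.5, 185.1], 0.6)]
hook_left top [([273.4, 154.8], 0.58)]
    [0.6171 0.1673 0.1695] [0.4 0.4]
hook_right scene [([354.7, 217.6], 0.84)]
hook_right top [([341.4, 162.6], 0.58), ([275.8, 152.5], 0.34)]
    [ 0.5916 -0.0008  0.174 ] [2.3 2.3]
rack_grip scene [([229.4, 174.4], 0.82), ([236.3, 214.6], 0.33)]
rack_grip top [([189.2, 197.4], 0.76)]
    [0.5179 0.3854 0.1372] [0.1 0.1]
rod_left scene [([213.5, 174.4], 0.56)]
rod_left top [([159.1, 199.2], 0.94)]
    [0.519  0.4726 0.0982] [1.4 1.4]
rod_right scene [([260.0, 189.9], 0.64)]
rod_right top [([220.4, 183.0], 0.57)]
    [0.558  0.3058 0.1109] [3. 3.]
keeper_tab scene [([273.7, 264.7], 0.49)]
keeper_tab top [([358.0, 166.8], 0.61), ([277.2, 156.0], 0.47)]
    [0.4951 0.0034 0.1199] [107.7 107.7]
pocket_left scene [([215.8, 210.9], 0.98)]
pocket_left top [([181.2, 207.0], 0.91)]
    [ 0.4998  0.4353 -0.0022] [1.6 1.6]
seal_yellow scene [([231.1, 277.2], 0.61), ([254.9, 248.7], 0.49), ([269.2, 234.9], 0.48), ([286.1, 221.0], 0.46)]
seal_yellow top [([238.2, 166.7], 0.58), ([243.0, 194.0], 0.49), ([274.5, 255.1], 0.46), ([256.1, 211.7], 0.37)]
    [ 0.5669  0.3239 -0.2039] [83.5 83.5]
seal_tan scene [([367.1, 204.0], 0.66), ([375.9, 334.0], 0.54)]
seal_tan top [([393.5, 203.3], 0.63)]
    [ 0.4835 -0.0992  0.3037] [2.7 2.7]
seal_white scene [([273.2, 263.9], 0.63)]
seal_white top []
rack scene [([238.6, 212.5], 0.75)]
rack top [([198.2, 196.4], 0.69), ([218.2, 180.1], 0.55)]
    [0.5342 0.3801 0.0074] [5.7 5.7]
stand scene [([327.1, 254.5], 0.58)]
stand top [([300.5, 165.3], 0.86)]
    [ 0.6133  0.0896 -0.0022] [0.5 0.5]
```

```bash
python3 -m creep --help 2>&1 | head -20
```

```text
invalid input: not JSON, or not a number
```

View pics/s.png

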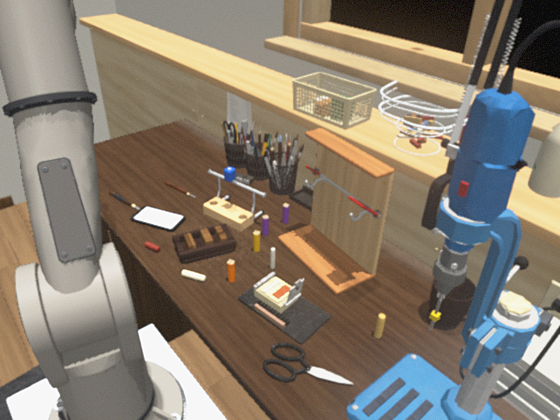

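View pics/t.png

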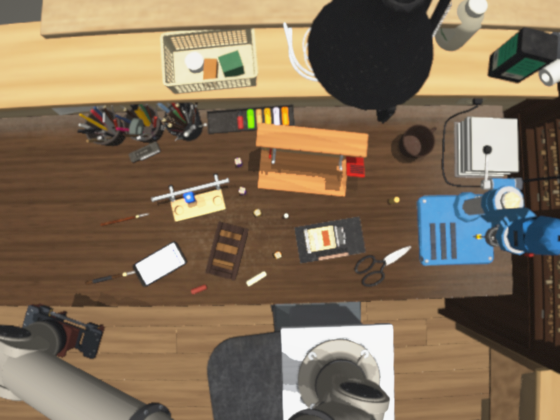

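```bash
python3 -m creep '[12,-10,36,6.4,12,-10,36,6.4,12,-10,36,6.4,12,-10,36,6.4,12,-10,36,6.4]' 1 40; python3 -m creep '[12,-10,38,0,12,-10,38,0,12,-10,38,0,12,-10,38,0,12,-10,38,0]'
```

```text
clock: 1.72
position: [0.2784, 0.588, 0.4046]
eef_rot: [-0.117, 0.993, 0.0, 0.0]
ft_force: [1.1, 0.8, 0.3]
grip_width: 0.0876
grasp_force: 0.0
clock: 2.13
position: [0.3383, 0.5377, 0.595]
eef_rot: [-0.115, 0.993, 0.0, 0.0]
ft_force: [0.3, 0.7, 0.7]
grip_width: 0.088
grasp_force: 0.0
```

```bash
python3 -m creep '[0,0,41,0,0,0,41,0,0,0,41,0,0,0,41,0,0,0,41,0]'; python3 -m creep '[0,0,41,0,0,0,41,0,0,0,41,0,0,0,41,0,0,0,41,0]'; python3 -c "
from bench import robot;print(robot.read_state()['q'])"
```

```text
clock: 2.55
position: [0.3261, 0.5175, 0.6874]
eef_rot: [-0.113, 0.992, 0.046, 0.035]
ft_force: [0.5, 0.4, 0.4]
grip_width: 0.0881
grasp_force: 0.0
clock: 2.97
position: [0.3126, 0.4958, 0.7732]
eef_rot: [-0.112, 0.984, 0.109, 0.085]
ft_force: [-0.7, -0.5, -0.0]
grip_width: 0.0878
grasp_force: 0.0
[-1.49997086  0.20637744  0.56961153  0.77016469 -0.13773886  1.91521058
  0.77741853]
```

```bash
python3 -m creep '[0,0,-35,7,0,0,-35,7,0,0,-35,7,0,0,-35,7,0,0,-35,7]'
cat >> h.py <<'E'
def st():
    s=robot.read_state();M=Rn.from_quat(s['eef_rot']).as_matrix();z=M[:,2];y=M[:,1];p=s['position']
    print('t',round(float(s['clock']),2),'p',np.round(p,4),'tilt',round(np.degrees(np.arccos(-z[2])),1),'tiltaz',round(np.degrees(np.arctan2(z[1],z[0])),1),'ydir',round(np.degrees(np.arctan2(y[1],y[0])),1),'yz',round(y[2],3),'az',round(np.degrees(np.arctan2(p[1],p[0])),1),'q',np.round(s['q'],2))
    print('   F',np.round(s['ft_force'],1),'w',round(float(s['grip_width']),4),'g',round(float(s['grasp_force']),1))
E
python3 -c "
from h import *;st()"
```

```text
clock: 3.38
position: [0.3125, 0.4959, 0.596]
eef_rot: [-0.406, 0.904, 0.129, 0.048]
ft_force: [0.2, 0.8, 1.1]
grip_width: 0.0878
grasp_force: 0.0
t 3.38 p [0.3125 0.4959 0.596 ] tilt 15.9 tiltaz 93.7 ydir 139.5 yz 0.194 az 57.8 q [-1.47  0.07  0.49  1.31 -0.2   1.54  1.42]
   F [0.2 0.8 1.1] w 0.0878 g 0.0
```

```bash
python3 -m creep '[0,0,0,7.1,0,0,0,7.1,0,0,0,7.1,0,0,0,7.1,0,0,0,7.1]'; python3 -m creep '[0,0,41,3,0,0,41,0,0,0,41,0,0,0,41,0,0,0,41,0]';python3 -c "
from h import *;st()"
```

```text
clock: 3.8
position: [0.313, 0.4962, 0.5972]
eef_rot: [-0.662, 0.737, 0.137, 0.007]
ft_force: [-0.0, 1.3, 0.1]
grip_width: 0.0879
grasp_force: 0.0
clock: 4.22
position: [0.3072, 0.5015, 0.6848]
eef_rot: [-0.68, 0.721, 0.134, 0.005]
ft_force: [0.3, 1.3, -1.6]
grip_width: 0.088
grasp_force: 0.0
t 4.22 p [0.3072 0.5015 0.6848] tilt 15.4 tiltaz 131.0 ydir 177.6 yz 0.186 az 58.5 q [-0.83  0.26 -0.24  0.88 -0.2   1.91  1.95]
   F [ 0.3  1.3 -1.6] w 0.088 g 0.0
```

Arm just reached its limit; continue up.

```bash
python3 -m creep '[0,0,41,0,0,0,41,0,0,0,41,0,0,0,41,0,0,0,41,0]'; python3 -c "
from h import *;st()";  python3 -m creep '[0,0,30,0,0,0,30,0,0,0,30,0,0,0,30,0,0,0,30,0]';python3 -c "
from h import *;st()"
```

```text
clock: 4.63
position: [0.2758, 0.4934, 0.7767]
eef_rot: [-0.667, 0.722, 0.168, 0.077]
ft_force: [0.3, 0.4, -1.2]
grip_width: 0.0878
grasp_force: 0.0
t 4.63 p [0.2758 0.4934 0.7767] tilt 21.3 tiltaz 108.0 ydir 176.8 yz 0.139 az 60.8 q [-0.71  0.21 -0.45  0.76 -0.17  1.92  1.84]
   F [ 0.3  0.4 -1.2] w 0.0878 g 0.0
clock: 5.05
position: [0.2549, 0.4911, 0.8382]
eef_rot: [-0.656, 0.719, 0.195, 0.126]
ft_force: [0.2, 0.1, -0.5]
grip_width: 0.088
grasp_force: 0.0
t 5.05 p [0.2549 0.4911 0.8382] tilt 26.9 tiltaz 99.6 ydir 176.3 yz 0.116 az 62.6 q [-0.75  0.18 -0.43  0.66 -0.19  1.92  1.8 ]
   F [ 0.2  0.1 -0.5] w 0.088 g 0.0
```

```bash
python3 -m creep '[0,0,0,7,0,0,0,7,0,0,0,7,0,0,0,7,0,0,0,7]'; python3 -c "
from h import *;st()";  python3 -m creep '[0,0,35,2,0,0,35,0,0,0,35,0,0,0,35,0,0,0,35,0]';python3 -c "
from h import *;st()"
```

```text
clock: 5.47
position: [0.2389, 0.4906, 0.7878]
eef_rot: [0.834, -0.488, -0.241, -0.09]
ft_force: [0.7, -0.3, -0.4]
grip_width: 0.0876
grasp_force: 0.0
t 5.47 p [0.2389 0.4906 0.7878] tilt 29.8 tiltaz 129.2 ydir -149.4 yz 0.085 az 64.0 q [-0.3   0.31 -1.12  0.75 -0.13  1.92  2.24]
   F [ 0.7 -0.3 -0.4] w 0.0876 g 0.0
clock: 5.88
position: [0.2016, 0.4913, 0.866]
eef_rot: [0.823, -0.479, -0.269, -0.146]
ft_force: [0.6, -0.3, -0.1]
grip_width: 0.0879
grasp_force: 0.0
t 5.88 p [0.2016 0.4913 0.866 ] tilt 35.6 tiltaz 121.2 ydir -150.2 yz 0.017 az 67.7 q [-0.35  0.28 -1.12  0.62 -0.16  1.92  2.18]
   F [ 0.6 -0.3 -0.1] w 0.0879 g 0.0
```

```bash
python3 -m creep '[10,-5,-30,-7.1,10,-5,-30,-7.1,10,-5,-30,-7.1,10,-5,-30,-7.1,10,-5,-30,-7.1]'; python3 -m creep '[10,-5,-30,-7.1,10,-5,-30,-7.1,10,-5,-30,-7.1,10,-5,-30,-7.1,10,-5,-30,-7.1]'; python3 -m creep '[12,-6,-30,-7.1,12,-6,-30,-7.1,12,-6,-30,-7.1,12,-6,-30,-7.1,12,-6,-30,-7.1]';python3 -c "
from h import *;st()"
```

```text
clock: 6.3
position: [0.243, 0.4683, 0.7397]
eef_rot: [-0.669, 0.677, 0.22, 0.213]
ft_force: [-0.8, 2.1, 0.4]
grip_width: 0.0881
grasp_force: 0.0
clock: 6.72
position: [0.2936, 0.4419, 0.59]
eef_rot: [-0.43, 0.849, 0.144, 0.27]
ft_force: [0.3, 0.5, 0.2]
grip_width: 0.0879
grasp_force: 0.0
clock: 7.13
position: [0.3506, 0.4145, 0.4398]
eef_rot: [-0.154, 0.94, 0.057, 0.3]
ft_force: [0.1, -0.3, 1.1]
grip_width: 0.0878
grasp_force: 0.0
t 7.13 p [0.3506 0.4145 0.4398] tilt 35.6 tiltaz 20.0 ydir 108.8 yz 0.015 az 49.8 q [ 0.34 -0.32 -1.24  1.9   0.06  0.83  0.9 ]
   F [ 0.1 -0.3  1.1] w 0.0878 g 0.0
```

```bash
python3 -m creep '[16,-10,-34,-3,16,-10,-34,-2.7,16,-10,-34,0,16,-10,-34,0,16,-10,-34,0]'
python3 - <<'E'
from h import *
st()
m,im=snap('wrist','w1');mt,_=snap('top');ms,_=snap('scene')
M={'wrist':m,'top':mt,'scene':ms}
for t in['rack_grip','rod_left','rod_right','pocket_left']:
    L={c:robot.tip_of(t,c) for c in M}
    obs=[(M[c],L[c][0]['uv']) for c in L if L[c]]
    print(t,{c:[(np.round(d['uv'],1).tolist(),round(d['p'],2)) for d in L[c][:2]] for c in L})
    if len(obs)>1: print('  ',*tri(obs))
E
```

```text
clock: 7.55
position: [0.3971, 0.3326, 0.3097]
eef_rot: [-0.107, 0.949, 0.042, 0.294]
ft_force: [0.1, -2.6, 0.5]
grip_width: 0.088
grasp_force: 0.0
t 7.55 p [0.3971 0.3326 0.3097] tilt 34.5 tiltaz 14.5 ydir 103.2 yz 0.017 az 39.9 q [ 0.59 -0.26 -1.41  2.15  0.16  0.54  0.8 ]
   F [ 0.1 -2.6  0.5] w 0.088 g 0.0
rack_grip {'wrist': [([297.8, 188.5], 0.94)], 'top': [([192.0, 198.6], 0.79)], 'scene': [([230.4, 173.8], 0.6), ([275.1, 264.8], 0.21)]}
   [0.51512086 0.37848525 0.14366298] [2.3 1.6 1.4]
rod_left {'wrist': [([367.1, 176.6], 0.85)], 'top': [([158.8, 197.5], 0.78), ([276.3, 155.0], 0.37)], 'scene': [([215.7, 173.2], 0.59)]}
   [0.52435065 0.47413912 0.09845048] [2.8 2.  4.4]
rod_right {'wrist': [([229.5, 177.4], 0.65)], 'top': [([219.3, 180.6], 0.67)], 'scene': [([258.8, 190.4], 0.84)]}
   [0.56079544 0.30927705 0.10340274] [5.1 2.9 2.8]
pocket_left {'wrist': [([294.3, 127.7], 0.72), ([338.8, 110.6], 0.61)], 'top': [([180.7, 210.8], 0.71)], 'scene': [([216.5, 211.9], 0.83)]}
   [0.49285333 0.40311492 0.03279913] [30.3 25.7 18.1]
```

View pics/w1.png

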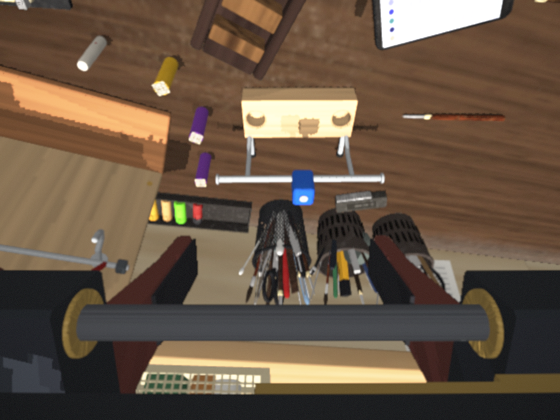

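```bash
python3 -m creep '[18.4,8.8,-26,0,18.4,8.8,-26,0,18.4,8.8,-26,0,18.4,8.8,-26,0,18.4,8.8,-26,0]'
python3 - <<'E'
from h import *
st()
m,im=snap('wrist','w2')
for t in['rack_grip','rod_left','rod_right']:
    L=robot.tip_of(t,'wrist')
    z={'rack_grip':.138}.get(t,.1)
    for d in L[:2]: print(t,np.round(d['uv'],1),round(d['p'],2),np.round(onz(m,d['uv'],z),4))
print(proj(m,np.array([.517,.383,.138])))
E
```

```text
clock: 8.72
position: [0.4418, 0.3492, 0.2373]
eef_rot: [-0.109, 0.955, 0.035, 0.275]
ft_force: [1.8, -1.4, 1.7]
grip_width: 0.088
grasp_force: 0.0
t 8.72 p [0.4418 0.3492 0.2373] tilt 32.1 tiltaz 13.8 ydir 103.2 yz 0.007 az 38.3 q [ 0.14  0.29 -1.27  2.14  1.06  0.8   0.  ]
   F [ 1.8 -1.4  1.7] w 0.088 g 0.0
rack_grip [302.8 216.9] 0.93 [0.5201 0.3872 0.138 ]
rod_left [382.4 201.2] 0.95 [0.5205 0.4734 0.1   ]
rod_right [ 34.8 138.4] 0.56 [0.5143 0.1515 0.1   ]
[np.float64(299.20887055319156), np.float64(213.9723699045743)]
```

```bash
python3 -m creep '[11,6.4,-12.6,0,11,6.4,-12.6,0,11,6.4,-12.6,0,11,6.4,-12.6,0,11,6.4,-12.6,0]'
python3 - <<'E'
from h import *
st()
m,im=snap('wrist','w3')
for t in['rack_grip','rod_left','rod_right']:
    L=robot.tip_of(t,'wrist')
    z={'rack_grip':.138}.get(t,.1)
    for d in L[:2]: print(t,np.round(d['uv'],1),round(d['p'],2),np.round(onz(m,d['uv'],z),4))
st()
E
```

```text
clock: 9.33
position: [0.4969, 0.3801, 0.1785]
eef_rot: [-0.109, 0.954, 0.035, 0.277]
ft_force: [0.1, 0.9, 0.4]
grip_width: 0.0879
grasp_force: 0.0
t 9.33 p [0.4969 0.3801 0.1785] tilt 32.4 tiltaz 13.8 ydir 103.1 yz 0.007 az 37.4 q [-0.04  0.49 -1.1   2.08  1.3   0.84 -0.15]
   F [0.1 0.9 0.4] w 0.0879 g 0.0
rack_grip [282.  224.4] 0.62 [0.5209 0.3858 0.138 ]
rod_left [393.3 202.6] 0.8 [0.5212 0.4744 0.1   ]
rod_right [167.2 203. ] 0.9 [0.5601 0.3046 0.1   ]
t 9.53 p [0.4956 0.3801 0.1778] tilt 32.2 tiltaz 13.8 ydir 103.2 yz 0.007 az 37.5 q [-0.04  0.49 -1.1   2.08  1.29  0.84 -0.15]
   F [-0.2 -0.4  0.1] w 0.0877 g 0.0
```

```bash
python3 -m creep '[8,1.8,-13.5,0,8,1.8,-13.5,0,8,1.8,-13.5,0,8,1.8,-13.5,0,1,0,-1,0]'; python3 -m creep '[0,0,0,0,0,0,0,0,0,0,0,0,0,0,0,0,0,0,0,0]' 0.1 45; python3 -m creep '[0,0,0,0,0,0,0,0,0,0,0,0,0,0,0,0,0,0,0,0]'; python3 -c "
from h import *;st()"
```

```text
clock: 9.95
position: [0.5292, 0.3864, 0.1205]
eef_rot: [-0.109, 0.955, 0.035, 0.274]
ft_force: [-0.8, -0.2, 0.7]
grip_width: 0.0878
grasp_force: 0.0
clock: 10.37
position: [0.5283, 0.388, 0.121]
eef_rot: [-0.11, 0.955, 0.035, 0.274]
ft_force: [-0.5, -0.8, -0.9]
grip_width: 0.0582
grasp_force: 0.0
clock: 10.78
position: [0.5282, 0.388, 0.12]
eef_rot: [-0.11, 0.955, 0.035, 0.274]
ft_force: [-1.5, 2.8, 1.0]
grip_width: 0.0243
grasp_force: 0.9
t 10.78 p [0.5282 0.388  0.12  ] tilt 32.1 tiltaz 13.9 ydir 103.3 yz 0.007 az 36.3 q [-0.11  0.62 -1.    2.06  1.46  0.84 -0.24]
   F [-1.5  2.8  1. ] w 0.0243 g 0.9
```

```bash
python3 -m creep '[0,0,4,0,0,0,15,0,0,0,30,0,0,0,30,0,0,0,30,0]'; python3 -m creep '[-3,-29,0,-2.16,-3,-29,0,-2.16,-3,-29,0,-2.16,-3,-29,0,-2.16,-3,-29,0,-2.16]'
python3 - <<'E'
from h import *
st()
M={};
for c in('wrist','top','scene'): M[c],_=snap(c,c[0]+'4')
for t in['hook_left','hook_right','rod_left','rod_right','keeper_tab','seal_yellow']:
    L={c:robot.tip_of(t,c) for c in M}
    print(t,{c:[(np.round(d['uv'],1).tolist(),round(d['p'],2)) for d in L[c][:2]] for c in L})
    if L['top'] and L['scene']: print('  ',*tri([(M[c],L[c][0]['uv']) for c in('top','scene')]))
st()
E
```

```text
clock: 11.2
position: [0.5275, 0.3873, 0.2294]
eef_rot: [-0.11, 0.955, 0.035, 0.273]
ft_force: [1.0, -0.3, -2.2]
grip_width: 0.0236
grasp_force: 45.0
clock: 11.62
position: [0.5124, 0.2411, 0.2285]
eef_rot: [-0.019, 0.961, 0.008, 0.275]
ft_force: [0.1, -0.5, -2.3]
grip_width: 0.0238
grasp_force: 45.0
t 11.62 p [0.5124 0.2411 0.2285] tilt 32.0 tiltaz 2.9 ydir 92.3 yz 0.006 az 25.2 q [ 0.31  0.26 -1.18  2.15  1.04  0.73  0.05]
   F [ 0.1 -0.5 -2.3] w 0.0238 g 45.0
hook_left {'wrist': [([190.6, 273.0], 0.57), ([142.3, 131.4], 0.25)], 'top': [([274.8, 155.2], 0.85)], 'scene': [([307.3, 185.4], 0.9)]}
   [0.61111553 0.1677477  0.1711646 ] [6.4 6.4]
hook_right {'wrist': [], 'top': [([340.8, 162.7], 0.95)], 'scene': [([355.0, 214.0], 0.67)]}
   [0.591113   0.00105422 0.18281662] [1. 1.]
rod_left {'wrist': [([424.8, 238.9], 0.91)], 'top': [([208.9, 190.9], 0.88)], 'scene': [([242.1, 157.3], 0.86)]}
   [0.52392328 0.32619559 0.21165514] [3.6 3.6]
rod_right {'wrist': [([132.8, 243.2], 0.66)], 'top': [([341.4, 163.1], 0.63), ([279.1, 186.8], 0.62)], 'scene': [([287.4, 183.6], 0.59)]}
   [0.5213248  0.05348777 0.27631806] [68.3 68.3]
keeper_tab {'wrist': [([362.0, 98.7], 0.54)], 'top': [([356.3, 169.6], 0.9)], 'scene': [([367.2, 206.4], 0.55)]}
   [ 0.57194354 -0.03383486  0.22823107] [5.5 5.5]
seal_yellow {'wrist': [([300.6, 149.2], 0.94), ([257.2, 20.8], 0.72)], 'top': [([301.3, 167.0], 0.65), ([277.6, 256.6], 0.55)], 'scene': [([230.4, 278.6], 0.68), ([287.1, 222.5], 0.67)]}
   [ 0.49396793  0.14190992 -0.01168908] [126.2 126.2]
t 12.67 p [0.5134 0.2427 0.229 ] tilt 32.1 tiltaz 3.0 ydir 92.4 yz 0.007 az 25.3 q [ 0.3   0.27 -1.18  2.15  1.05  0.73  0.04]
   F [ 0.9  0.  -1.6] w 0.0236 g 45.0
```

Run:
```python
from h import *
T=robot.camera_model('top');S=robot.camera_model('scene')
for n,z,u,v in[('HL',.176,[(273.4,154.8),(274.8,155.2)],[(311.5,185.1),(307.3,185.4)]),('HR',.176,[(341.4,162.6),(340.8,162.7)],[(354.7,217.6),(355,214)]),('RL',.2085,[(208.9,190.9)],[(242.1,157.3)]),('RR',.2085,[(279.1,186.8)],[(287.4,183.6)])]:
    print(n,[np.round(onz(T,a,z),4) for a in u],[np.round(onz(S,a,z),4) for a in v])
```

```text
HL [array([0.6163, 0.167 , 0.176 ]), array([0.6152, 0.1636, 0.176 ])] [array([0.6088, 0.1599, 0.176 ]), array([0.5996, 0.1652, 0.176 ])]
HR [array([ 0.593 , -0.0022,  0.176 ]), array([ 0.5928, -0.0007,  0.176 ])] [array([ 0.5871, -0.0013,  0.176 ]), array([0.5984, 0.0078, 0.176 ])]
RL [array([0.5271, 0.3245, 0.2085])] [array([0.5246, 0.3334, 0.2085])]
RR [array([0.533 , 0.1551, 0.2085])] [array([0.5292, 0.161 , 0.2085])]
```

View pics/w4.png

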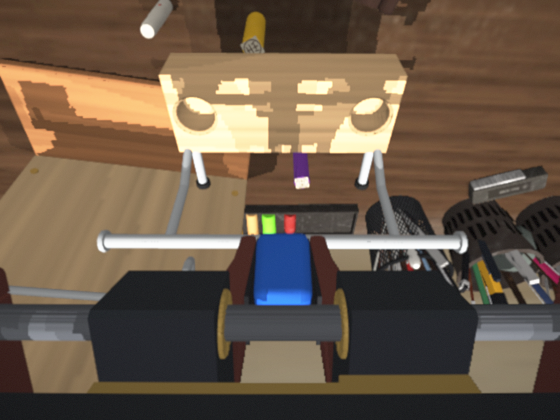

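```bash
python3 -m creep '[1.3,-29.3,0,-2.1,1.3,-29.3,0,-2.1,1.3,-29.3,0,-2.1,1.3,-29.3,0,-2.1,1.3,-29.3,0,-2]'
python3 - <<'E'
from h import *
st()
M={};
for c in('top',): M[c],_=snap(c,'t5')
for t,z in(('hook_left',.176),('hook_right',.176),('rod_left',.2085),('rod_right',.2085)):
    for d in robot.tip_of(t,'top')[:2]: print(t,np.round(d['uv'],1),round(d['p'],2),np.round(onz(M['top'],d['uv'],z),4))
snap('wrist','w5');snap('scene','s5')
st()
E
```

```text
clock: 13.08
position: [0.5197, 0.095, 0.2291]
eef_rot: [0.068, 0.959, -0.016, 0.276]
ft_force: [1.1, -0.1, -2.2]
grip_width: 0.0237
grasp_force: 45.0
t 13.08 p [0.5197 0.095  0.2291] tilt 32.1 tiltaz -7.5 ydir 82.0 yz 0.006 az 10.4 q [ 0.62  0.12 -1.15  2.24  0.89  0.56  0.22]
   F [ 1.1 -0.1 -2.2] w 0.0237 g 45.0
hook_left [276.7 155.3] 0.88 [0.6149 0.1589 0.176 ]
hook_right [342.  162.7] 0.95 [ 0.5928 -0.0037  0.176 ]
rod_left [271.4 181.1] 0.89 [0.5472 0.1734 0.2085]
rod_left [279.8 198.3] 0.53 [0.5052 0.1541 0.2085]
rod_right [339.8 190. ] 0.81 [0.5218 0.0088 0.2085]
t 13.43 p [0.5199 0.0977 0.2293] tilt 32.1 tiltaz -7.1 ydir 82.2 yz 0.007 az 10.6 q [ 0.61  0.12 -1.15  2.24  0.9   0.56  0.22]
   F [-0.5  0.3 -2.4] w 0.0239 g 45.0
```

View pics/w5.png

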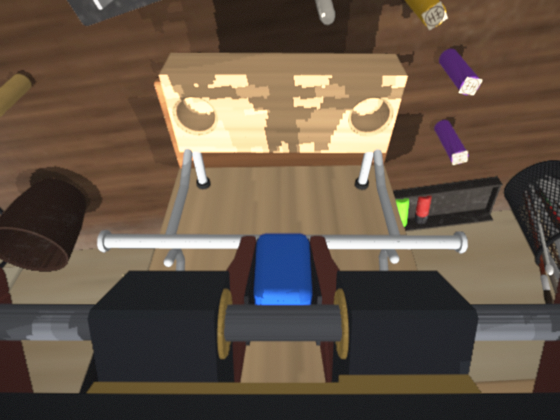

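```bash
python3 -m creep '[13.8,-2.2,-3,0,13.8,-2.2,-3,0,13.8,-2.2,-1.5,0,13.8,-2.2,0,0,13.8,-2.2,0,0]'; python3 -c "
from h import *;st()
snap('wrist','w6')
for t in('hook_left','hook_right','rod_left','rod_right'):
  for c in('wrist',): print(t,[(np.round(d['uv'],1).tolist(),round(d['p'],2)) for d in robot.tip_of(t,c)[:2]])
"
```

```text
clock: 13.85
position: [0.5894, 0.0867, 0.2212]
eef_rot: [0.066, 0.959, -0.015, 0.275]
ft_force: [0.2, 0.3, -1.8]
grip_width: 0.0236
grasp_force: 45.0
t 13.85 p [0.5894 0.0867 0.2212] tilt 32.0 tiltaz -7.1 ydir 82.2 yz 0.007 az 8.4 q [ 0.54  0.29 -1.07  2.12  1.05  0.64  0.19]
   F [ 0.2  0.3 -1.8] w 0.0236 g 45.0
hook_left [([410.9, 205.2], 0.86)]
hook_right [([147.9, 213.1], 0.84)]
rod_left []
rod_right [([132.0, 238.7], 0.92)]
```

View pics/w6.png

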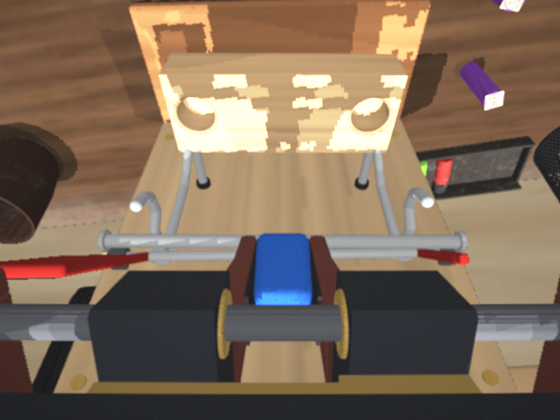

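```bash
python3 -m creep '[0,0,-5,0,0,0,-5,0,0,0,-5,0,0,0,-4,0,0,0,-3,0]'; python3 -m creep '[0,0,-2,0,0,0,-2,0,0,0,0,0,0,0,0,0,0,0,0,0]'; python3 -c "
from h import *;st()
snap('wrist','w7')
"
```

```text
clock: 14.52
position: [0.5884, 0.0851, 0.1987]
eef_rot: [0.067, 0.959, -0.016, 0.275]
ft_force: [0.6, -0.8, -2.9]
grip_width: 0.0236
grasp_force: 45.0
clock: 14.93
position: [0.589, 0.0853, 0.1958]
eef_rot: [0.068, 0.959, -0.016, 0.276]
ft_force: [0.6, -0.3, -0.5]
grip_width: 0.0241
grasp_force: 45.0
t 14.93 p [0.589  0.0853 0.1958] tilt 32.1 tiltaz -7.3 ydir 82.1 yz 0.007 az 8.2 q [ 0.49  0.33 -1.02  2.15  1.15  0.62  0.08]
   F [ 0.6 -0.3 -0.5] w 0.0241 g 45.0
```

View pics/w7.png

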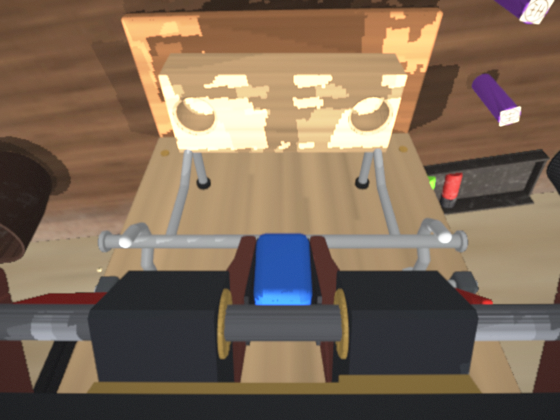

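```bash
python3 -m creep '[0,0,-1.5,0,0,0,-1.5,0,0,0,-1,0,0,0,0,0,0,0,0,0]'; python3 -c "
from h import *;st()
s=robot.read_state();print(np.round(s['moment'],2))
S,_=snap('scene','s8');T,_=snap('top')
for t in('rod_left','rod_right'):
  a=robot.tip_of(t,'scene')[:2];b=robot.tip_of(t,'top')[:2]
  print(t,[(np.round(d['uv'],1).tolist(),round(d['p'],2)) for d in a+b])
  for d in b: print(np.round(onz(T,d['uv'],.176),4))
  if a and b: print(tri([(S,a[0]['uv']),(T,b[0]['uv'])]))
"
```

```text
clock: 15.4
position: [0.5898, 0.0855, 0.1945]
eef_rot: [0.067, 0.958, -0.018, 0.278]
ft_force: [-17.2, -2.2, 27.2]
grip_width: 0.0235
grasp_force: 45.0
t 15.4 p [0.5898 0.0855 0.1945] tilt 32.4 tiltaz -7.6 ydir 82.0 yz 0.004 az 8.2 q [ 0.49  0.33 -1.02  2.15  1.17  0.63  0.06]
   F [-17.2  -2.2  27.2] w 0.0235 g 45.0
[-1.56  0.69 -0.99]
rod_left [([274.9, 154.5], 0.56)]
[0.617  0.1633 0.176 ]
rod_right [([355.5, 217.0], 0.88), ([337.8, 160.3], 0.92), ([299.9, 167.1], 0.39)]
[0.599  0.0066 0.176 ]
[0.5839 0.1019 0.176 ]
(array([0.59985831, 0.00585484, 0.16826556]), array([0.4, 0.4]))
```

```bash
python3 -m creep '[0,0,1.2,0,0,0,0,0,0,0,0,0,0,0,0,0,0,0,0,0]' 0.6; python3 -m creep '[0,0,0,0,-8,1,12,0,-8,1,12,0,-8,1,12,0,-8,1,12,0]'
python3 - <<'E'
from h import *
st()
M={}
for c in('scene','top','wrist'): M[c],_=snap(c,c[0]+'9')
for t in['rod_left','rod_right','keeper_tab']:
    L={c:robot.tip_of(t,c) for c in M}
    print(t,{c:[(np.round(d['uv'],1).tolist(),round(d['p'],2)) for d in L[c][:2]] for c in L})
    obs=[(M[c],L[c][0]['uv']) for c in M if L[c]]
    if len(obs)>1: print('  ',*tri(obs))
im=cv2.imread('pics/s9.png')[130:290,240:440]
w=cv2.imread('pics/w9.png')
cv2.imwrite('pics/c9.png',np.vstack([cv2.resize(im,(400,320),interpolation=3),cv2.resize(w,(400,280))]))
E
```

```text
clock: 16.12
position: [0.5888, 0.0852, 0.1924]
eef_rot: [0.068, 0.959, -0.016, 0.275]
ft_force: [0.1, -0.2, -0.7]
grip_width: 0.0518
grasp_force: 0.0
clock: 16.53
position: [0.5563, 0.0895, 0.2408]
eef_rot: [0.067, 0.959, -0.016, 0.275]
ft_force: [-0.1, -0.7, 0.3]
grip_width: 0.0525
grasp_force: 0.0
t 16.53 p [0.5563 0.0895 0.2408] tilt 32.0 tiltaz -7.3 ydir 82.1 yz 0.007 az 9.1 q [ 0.62  0.19 -1.13  2.16  0.91  0.61  0.27]
   F [-0.1 -0.7  0.3] w 0.0525 g 0.0
rod_left {'scene': [([309.2, 184.2], 0.74)], 'top': [([356.1, 166.0], 0.68), ([274.1, 154.8], 0.59)], 'wrist': [([395.6, 211.3], 0.89)]}
   [0.52420685 0.06138822 0.27438906] [24.5 92.6 77.8]
rod_right {'scene': [([353.5, 217.1], 0.87)], 'top': [([340.2, 161.6], 0.56), ([356.6, 165.5], 0.55)], 'wrist': [([164.7, 217.3], 0.86), ([280.2, 137.9], 0.67)]}
   [5.91133005e-01 1.65947761e-04 1.76273416e-01] [4.4 4.5 3.6]
keeper_tab {'scene': [([367.3, 202.6], 0.63)], 'top': [([355.2, 165.3], 0.56)], 'wrist': [([93.6, 267.1], 0.57)]}
   [ 0.57868325 -0.03027067  0.22982526] [5.1 3.1 4.5]
```

View pics/c9.png

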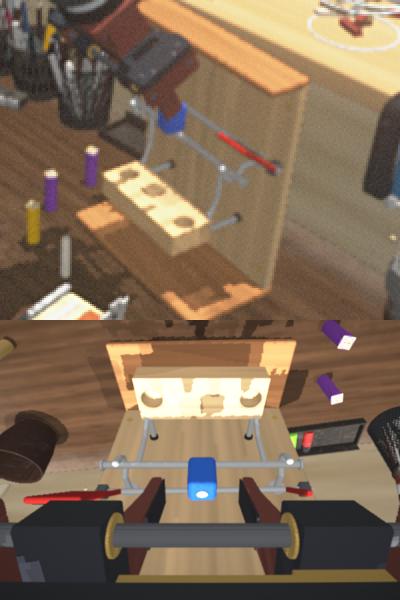

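```bash
python3 -m creep '[-5,1,12,0,-5,1,12,0,-5,1,12,0,-5,1,12,0,-5,1,12,0]' 0 20; python3 -m creep '[2,-25,-2,0,2,-25,-2,0,2,-25,-2,0,2,-25,-2,0,2,-25,-2,0]'
python3 - <<'E'
from h import *
st()
M={}
for c in('scene','top','wrist'): M[c]=robot.camera_model(c)
print(tri([(M['scene'],(309.2,184.2)),(M['top'],(274.1,154.8))]))
m,_=snap('wrist','w10')
for t,z in(('keeper_tab',.229),('rod_left',.176),('rod_right',.176)):
    for d in robot.tip_of(t,'wrist')[:2]: print(t,np.round(d['uv'],1),round(d['p'],2),np.round(onz(m,d['uv'],z),4))
E
```

```text
clock: 17.55
position: [0.5315, 0.0946, 0.3009]
eef_rot: [0.067, 0.959, -0.016, 0.275]
ft_force: [-0.7, -0.0, 0.1]
grip_width: 0.0228
grasp_force: 0.0
clock: 17.97
position: [0.5418, -0.032, 0.2908]
eef_rot: [0.067, 0.959, -0.016, 0.276]
ft_force: [-0.3, 0.4, -0.3]
grip_width: 0.0005
grasp_force: 0.0
t 17.97 p [ 0.5418 -0.032   0.2908] tilt 32.1 tiltaz -7.4 ydir 82.1 yz 0.006 az -3.4 q [ 0.92 -0.03 -1.    2.16  0.2   0.46  1.18]
   F [-0.3  0.4 -0.3] w 0.0005 g 0.0
(array([0.61384104, 0.16777354, 0.17338997]), array([3.8, 3.8]))
keeper_tab [288.8 207.1] 0.81 [ 0.573  -0.0318  0.229 ]
rod_left [527.9 168.5] 0.7 [0.6115 0.1677 0.176 ]
rod_right [325.3 169.3] 0.88 [ 0.5883 -0.0019  0.176 ]
```

```bash
python3 -m creep '[5.6,-0.4,-4,0,5.6,-0.4,-4,0,5.6,-0.4,-5,0,5.6,-0.4,-5,0,5.6,-0.4,-5,0]'; python3 -m creep '[0,0,-9,0,0,0,-9,0,0,0,-9,0,0,0,-9,0,0,0,-9,0]'; python3 -c "
from h import *;st()"
```

```text
clock: 18.58
position: [0.5704, -0.0309, 0.2679]
eef_rot: [0.066, 0.959, -0.016, 0.276]
ft_force: [-0.1, 0.4, -0.6]
grip_width: 0.0005
grasp_force: 0.0
clock: 19.0
position: [0.5703, -0.0308, 0.2228]
eef_rot: [0.066, 0.959, -0.015, 0.276]
ft_force: [-0.4, 0.3, 1.4]
grip_width: 0.0005
grasp_force: 0.3
t 19.0 p [ 0.5703 -0.0308  0.2228] tilt 32.1 tiltaz -7.1 ydir 82.2 yz 0.007 az -3.1 q [ 0.72  0.17 -0.91  2.19  0.77  0.4   0.63]
   F [-0.4  0.3  1.4] w 0.0005 g 0.3
```

Pressing with ~1.4 N, as expected. Continue.

```bash
python3 -m creep '[0,0,-5,0,0,0,-5,0,0,0,-5,0,0,0,-5,0,0,0,-4,0]'; python3 -m creep '[0,0,-2,0,0,0,-2,0,0,0,-2,0,0,0,0,0,0,0,0,0]'; python3 -c "
from h import *;st()"
```

```text
clock: 19.42
position: [0.5701, -0.0308, 0.1988]
eef_rot: [0.066, 0.959, -0.015, 0.276]
ft_force: [-1.1, -0.3, 0.8]
grip_width: 0.0004
grasp_force: 0.2
clock: 19.83
position: [0.5706, -0.0311, 0.1947]
eef_rot: [0.066, 0.958, -0.016, 0.277]
ft_force: [-14.5, 0.7, 20.7]
grip_width: 0.0001
grasp_force: 10.1
t 19.83 p [ 0.5706 -0.0311  0.1947] tilt 32.2 tiltaz -7.3 ydir 82.2 yz 0.006 az -3.1 q [ 0.63  0.21 -0.83  2.23  0.96  0.36  0.44]
   F [-14.5   0.7  20.7] w 0.0001 g 10.1
```

```bash
python3 -m creep '[0,0,6,0,-5,1,12,0,-9,2,14,0,-12,2,14,0,-12,12,10,0]' 0.75 15; python3 -m creep '[-16,25,5,2,-16,25,0,2,-16,25,0,2,-16,25,0,2,-10,25,0,0]'
python3 - <<'E'
from h import *
st()
S=robot.camera_model('scene');T=robot.camera_model('top')
print(onz(S,(254.9,248.7),0),onz(T,(256.1,211.7),0),onz(T,(256.1,211.7),.057), 'white',onz(S,(273,269),0),'top',onz(T,(286,215),.06))
m,_=snap('wrist','w11')
for t,z in(('seal_yellow',0),('seal_white',0),('seal_tan',0)):
    for d in robot.tip_of(t,'wrist')[:6]: print(t,np.round(d['uv'],1),round(d['p'],2),np.round(onz(m,d['uv'],z),4))
E
```

```text
clock: 20.25
position: [0.5318, -0.0161, 0.2496]
eef_rot: [0.068, 0.959, -0.016, 0.276]
ft_force: [-0.3, 1.5, 0.2]
grip_width: 0.0299
grasp_force: 0.0
clock: 20.67
position: [0.4562, 0.1099, 0.2534]
eef_rot: [-0.0, 0.961, 0.003, 0.276]
ft_force: [0.9, -1.1, 0.1]
grip_width: 0.0627
grasp_force: 0.0
t 20.67 p [0.4562 0.1099 0.2534] tilt 32.0 tiltaz 0.6 ydir 90.1 yz 0.005 az 13.6 q [ 0.73 -0.19 -1.11  2.32  0.11  0.39  1.06]
   F [ 0.9 -1.1  0.1] w 0.0627 g 0.0
[0.47952844 0.22230739 0.        ] [0.48264726 0.22006513 0.        ] [0.4803773  0.21779477 0.057     ] white [0.46599267 0.13133779 0.        ] top [0.46934545 0.13672073 0.06      ]
seal_yellow [396.4 168.4] 0.98 [0.6166 0.2679 0.    ]
seal_yellow [382.3  66.7] 0.65 [ 0.4739  0.2176 -0.    ]
seal_yellow [403.4 118.9] 0.64 [ 0.5382  0.257  -0.    ]
seal_tan [36.4 94.1] 0.65 [ 0.5052 -0.1677 -0.    ]
seal_tan [311.5 190.5] 0.53 [ 0.659  0.154 -0.   ]
```

View pics/w11.png

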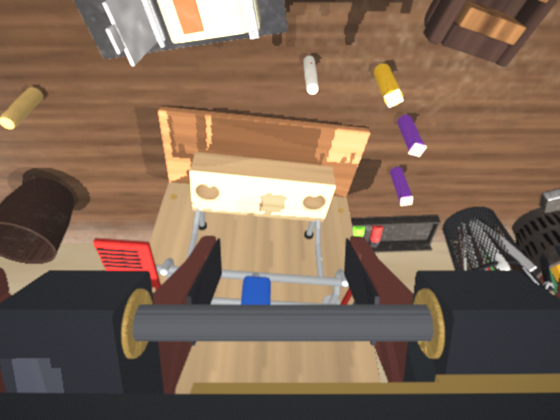

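```bash
python3 -m creep '[0,22,-20,0,0,22,-20,0,0,22,-20,0,-1,22,-20,0,-1,22,-20,0]' 0.6
python3 - <<'E'
from h import *
st()
m,_=snap('wrist','w12');S,_=snap('scene');T,_=snap('top')
for c,M in(('wrist',m),('scene',S),('top',T)):
    for d in robot.tip_of('seal_yellow',c)[:6]: print(c,np.round(d['uv'],1),round(d['p'],2),np.round(onz(M,d['uv'],0),4))
for d in robot.trace('seal_yellow','wrist')[:4]: print(np.round(d['uv'],1),round(d['p'],2),np.round(onz(m,d['uv'],.0285),4))
E
```

```text
clock: 21.28
position: [0.4447, 0.1523, 0.1956]
eef_rot: [0.002, 0.968, -0.007, 0.25]
ft_force: [-0.9, -1.0, 0.2]
grip_width: 0.0522
grasp_force: 0.0
t 21.28 p [0.4447 0.1523 0.1956] tilt 28.9 tiltaz -1.8 ydir 89.6 yz -0.013 az 18.9 q [ 0.67  0.12 -1.37  2.33  0.91  0.57  0.16]
   F [-0.9 -1.   0.2] w 0.0522 g 0.0
wrist [350.  120.5] 0.89 [0.4793 0.2168 0.    ]
wrist [376.7 216.7] 0.85 [0.6167 0.2686 0.    ]
wrist [379.9 170. ] 0.74 [0.5416 0.2584 0.    ]
scene [233.8 278.9] 0.64 [0.3692 0.1623 0.    ]
scene [258.5 247.6] 0.48 [0.4898 0.2201 0.    ]
scene [268.7 230.7] 0.48 [0.5579 0.2614 0.    ]
scene [287.  220.6] 0.42 [0.6298 0.2666 0.    ]
top [257.  212.9] 0.58 [0.4792 0.2176 0.    ]
top [239.1 166.8] 0.47 [0.6124 0.2661 0.    ]
top [240.9 189.8] 0.46 [0.5462 0.2621 0.    ]
[303.5   5.9] 0.79 [0.3702 0.1655 0.0285]
[381.1 233.4] 0.68 [0.6165 0.2687 0.0285]
[354.9 135.9] 0.66 [0.4791 0.2176 0.0285]
[384.7 187.9] 0.66 [0.5434 0.2584 0.0285]
```

```bash
python3 -m creep '[3,22,-12,0,3,22,-12,0,3,22,-12,0,3,0,-25,0,3,0,-25,0]'
python3 - <<'E'
from h import *
st()
m,_=snap('wrist','w13')
for d in robot.tip_of('seal_yellow','wrist')[:4]: print(np.round(d['uv'],1),round(d['p'],2),np.round(onz(m,d['uv'],0),4))
for d in robot.trace('seal_yellow','wrist')[:4]: print(np.round(d['uv'],1),round(d['p'],2),np.round(onz(m,d['uv'],.0285),4))
st()
E
```

```text
clock: 22.05
position: [0.4594, 0.218, 0.1123]
eef_rot: [-0.0, 0.968, -0.006, 0.25]
ft_force: [0.7, 0.3, 1.4]
grip_width: 0.0525
grasp_force: 0.0
t 22.05 p [0.4594 0.218  0.1123] tilt 29.0 tiltaz -1.4 ydir 89.9 yz -0.012 az 25.4 q [ 0.16  0.45 -1.12  2.32  1.38  0.8  -0.4 ]
   F [0.7 0.3 1.4] w 0.0525 g 0.0
[326.6 212.1] 0.98 [0.5404 0.2568 0.    ]
[284.4 153.1] 0.85 [0.4751 0.218  0.    ]
[328.1 264.4] 0.7 [0.6203 0.2655 0.    ]
[158.1 255. ] 0.66 [0.6066 0.0844 0.    ]
[332.9 284.4] 0.75 [0.6151 0.2675 0.0285]
[ 29.9 283.5] 0.72 [ 0.6198 -0.0451  0.0285]
[284.2 185.5] 0.71 [0.4841 0.2181 0.0285]
[328.4 231.7] 0.69 [0.5353 0.2556 0.0285]
t 22.2 p [0.4573 0.216  0.1109] tilt 28.7 tiltaz -1.7 ydir 89.9 yz -0.015 az 25.3 q [ 0.16  0.45 -1.12  2.32  1.37  0.8  -0.4 ]
   F [0.7 0.6 0.3] w 0.0523 g 0.0
```

```bash
python3 -m creep '[5.4,0.2,-16,0,5.4,0.2,-16,0,5.4,0.2,-16,0,5.4,0.2,-16,0,5,0.2,-14,0]'; python3 -c "
from h import *;st()"; python3 -m creep '[0,0,0,0,0,0,0,0,0,0,0,0,0,0,0,0,0,0,0,0]' 0.1 10;python3 -m creep '[0,0,0,0,0,0,0,0,0,0,0,0,0,0,0,0,0,0,0,0]';  python3 -c "
from h import *;st()"
```

```text
clock: 22.62
position: [0.4864, 0.2172, 0.0354]
eef_rot: [0.0, 0.968, -0.007, 0.25]
ft_force: [0.1, -0.5, 0.6]
grip_width: 0.0524
grasp_force: 0.0
t 22.62 p [0.4864 0.2172 0.0354] tilt 29.0 tiltaz -1.6 ydir 89.8 yz -0.013 az 24.1 q [ 0.07  0.66 -0.99  2.31  1.65  0.86 -0.59]
   F [ 0.1 -0.5  0.6] w 0.0524 g 0.0
clock: 23.03
position: [0.4849, 0.2182, 0.0348]
eef_rot: [-0.001, 0.968, -0.006, 0.25]
ft_force: [-0.2, 0.6, 0.6]
grip_width: 0.0233
grasp_force: 0.0
clock: 23.45
position: [0.485, 0.2183, 0.0342]
eef_rot: [-0.001, 0.968, -0.007, 0.25]
ft_force: [-1.5, -2.3, 7.7]
grip_width: 0.0165
grasp_force: 10.0
t 23.45 p [0.485  0.2183 0.0342] tilt 28.9 tiltaz -1.5 ydir 89.9 yz -0.014 az 24.2 q [ 0.06  0.66 -0.99  2.32  1.66  0.86 -0.6 ]
   F [-1.5 -2.3  7.7] w 0.0165 g 10.0
```

```bash
python3 -m creep '[0,0,12,0,0,0,30,0,0,0,35,0,0,0,35,0,0,0,30,0]'; python3 -m creep '[3,-10,0,-4,3,-10,0,-4,3,-10,0,-4,3,-10,0,-3,3,-10,0,-3]'
python3 - <<'E'
from h import *
st()
M={}
for c in('scene','top','wrist'): M[c],_=snap(c,c[0]+'14')
for c in M:
    for d in robot.tip_of('pocket_left',c)[:3]: print(c,np.round(d['uv'],1),round(d['p'],2),np.round(onz(M[c],d['uv'],.084),4))
    for d in robot.tip_of('seal_yellow',c)[:3]: print(' Y',c,np.round(d['uv'],1),round(d['p'],2),np.round(onz(M[c],d['uv'],.141),4))
    for k in ('rod_left','rod_right'):
        for d in robot.tip_of(k,c)[:1]: print(' ',k,c,np.round(d['uv'],1),round(d['p'],2),np.round(onz(M[c],d['uv'],.176),4))
st()
E
```

```text
clock: 23.87
position: [0.4839, 0.219, 0.1772]
eef_rot: [-0.002, 0.969, -0.006, 0.249]
ft_force: [1.5, 0.4, -0.5]
grip_width: 0.0167
grasp_force: 10.0
clock: 24.28
position: [0.4992, 0.1679, 0.1754]
eef_rot: [0.152, 0.957, -0.046, 0.244]
ft_force: [-0.5, -0.0, -0.3]
grip_width: 0.0166
grasp_force: 10.0
t 24.28 p [0.4992 0.1679 0.1754] tilt 28.8 tiltaz -19.6 ydir 71.8 yz -0.013 az 18.6 q [ 0.25  0.35 -1.1   2.19  1.09  0.9  -0.31]
   F [-0.5 -0.  -0.3] w 0.0166 g 10.0
scene [303.7 225.6] 0.77 [0.5681 0.1367 0.084 ]
 Y scene [268.3 233.5] 0.6 [0.4295 0.1075 0.141 ]
 Y scene [231.4 279.7] 0.54 [0.2793 0.036  0.141 ]
 Y scene [274.4 209.6] 0.53 [0.501  0.1725 0.141 ]
  rod_left scene [311.5 187. ] 0.74 [0.6025 0.1533 0.176 ]
  rod_right scene [352.8 216. ] 0.79 [0.5885 0.0055 0.176 ]
top [282.6 175.4] 0.92 [0.5749 0.1437 0.084 ]
 Y top [239.7 166.9] 0.63 [0.5928 0.2541 0.141 ]
 Y top [275.2 204.5] 0.39 [0.4942 0.1655 0.141 ]
 Y top [243.7 191.6] 0.39 [0.529 0.245 0.141]
  rod_right top [336.8 162.1] 0.8 [0.5945 0.0093 0.176 ]
wrist [285.  229.6] 0.64 [0.5771 0.1426 0.084 ]
 Y wrist [412.6 172.6] 0.86 [0.4947 0.2411 0.141 ]
 Y wrist [391.  108.2] 0.8 [0.4532 0.234  0.141 ]
 Y wrist [282.8 201.3] 0.61 [0.4939 0.1686 0.141 ]
  rod_left wrist [244.7  73.5] 0.42 [0.4053 0.1851 0.176 ]
t 25.03 p [0.4994 0.1682 0.1754] tilt 28.8 tiltaz -19.5 ydir 71.9 yz -0.013 az 18.6 q [ 0.25  0.35 -1.1   2.19  1.09  0.9  -0.31]
   F [-0.6 -0.1  0.4] w 0.0168 g 10.0
```

View pics/w14.png

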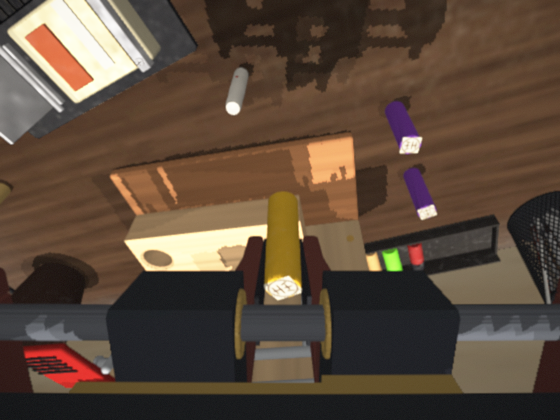

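```bash
python3 -m creep '[16,-5.4,-3.4,0,16,-5.4,-3.4,0,16,-5.4,-3.4,0,16,-5.4,-3.4,0,16,-5.4,-3.4,0]'
python3 - <<'E'
from h import *
st()
M={}
for c in('scene','top','wrist'): M[c],_=snap(c,c[0]+'15')
for c in M:
    for d in robot.tip_of('pocket_left',c)[:2]: print(c,np.round(d['uv'],1),round(d['p'],2),np.round(onz(M[c],d['uv'],.084),4))
    for d in robot.tip_of('seal_yellow',c)[:3]: print(' Y',c,np.round(d['uv'],1),round(d['p'],2),np.round(onz(M[c],d['uv'],.124),4))
st()
E
```

```text
clock: 25.45
position: [0.5814, 0.1399, 0.1576]
eef_rot: [0.152, 0.957, -0.046, 0.244]
ft_force: [-0.2, -0.3, -0.2]
grip_width: 0.0165
grasp_force: 10.0
t 25.45 p [0.5814 0.1399 0.1576] tilt 28.8 tiltaz -19.6 ydir 71.8 yz -0.013 az 13.5 q [ 0.27  0.47 -1.01  2.08  1.19  0.89 -0.22]
   F [-0.2 -0.3 -0.2] w 0.0165 g 10.0
scene [305.9 226.9] 0.79 [0.5686 0.1292 0.084 ]
 Y scene [273.3 265.7] 0.53 [0.382  0.0322 0.124 ]
 Y scene [232.8 280.4] 0.5 [0.2904 0.048  0.124 ]
 Y scene [284.9 221.6] 0.49 [0.5045 0.1371 0.124 ]
top [283.5 173.8] 0.83 [0.5791 0.1412 0.084 ]
top [282.7 174.1] 0.68 [0.5784 0.1434 0.084 ]
 Y top [237.9 164. ] 0.61 [0.6028 0.2599 0.124 ]
 Y top [286.4 173.4] 0.56 [0.5752 0.1345 0.124 ]
 Y top [245.2 191.4] 0.44 [0.5309 0.2422 0.124 ]
wrist [287.4 157.8] 0.7 [0.5747 0.1431 0.084 ]
 Y wrist [428.3   6.6] 0.94 [0.4977 0.223  0.124 ]
 Y wrist [280.  200.9] 0.77 [0.5747 0.1387 0.124 ]
 Y wrist [446.4 102.3] 0.75 [0.54   0.2292 0.124 ]
t 25.9 p [0.579  0.1417 0.1587] tilt 28.8 tiltaz -19.4 ydir 72.0 yz -0.013 az 13.8 q [ 0.27  0.47 -1.01  2.08  1.19  0.89 -0.22]
   F [0.4 0.8 1. ] w 0.0166 g 10.0
```

```bash
python3 -m creep '[1,0.7,-4,0,0,0,-4,0,0,0,-5,0,0,0,-5,0,0,0,-4,0]'; python3 -c "
from h import *;st()"; python3 -m creep '[0,0,-2,0,0,0,-2,0,0,0,-2,0,0,0,0,0,0,0,0,0]'; python3 -c "
from h import *;st()"
```

```text
clock: 26.32
position: [0.5802, 0.1417, 0.1355]
eef_rot: [0.151, 0.957, -0.046, 0.244]
ft_force: [0.1, 0.3, -0.6]
grip_width: 0.0167
grasp_force: 10.0
t 26.32 p [0.5802 0.1417 0.1355] tilt 28.8 tiltaz -19.5 ydir 71.9 yz -0.014 az 13.7 q [ 0.24  0.51 -0.98  2.1   1.25  0.88 -0.28]
   F [ 0.1  0.3 -0.6] w 0.0167 g 10.0
clock: 26.73
position: [0.5804, 0.1419, 0.1304]
eef_rot: [0.151, 0.957, -0.045, 0.244]
ft_force: [0.3, 0.3, 0.3]
grip_width: 0.0169
grasp_force: 10.0
t 26.73 p [0.5804 0.1419 0.1304] tilt 28.8 tiltaz -19.5 ydir 71.9 yz -0.013 az 13.7 q [ 0.24  0.52 -0.98  2.1   1.26  0.88 -0.3 ]
   F [0.3 0.3 0.3] w 0.0169 g 10.0
```

```bash
python3 -m creep '[0,0,-3,0,0,0,-3,0,0,0,-3,0,0,0,-1.5,0,0,0,0,0]'; python3 -c "
from h import *;st()"
```

```text
clock: 27.15
position: [0.5802, 0.1417, 0.1194]
eef_rot: [0.151, 0.957, -0.046, 0.244]
ft_force: [-0.4, -0.3, -0.6]
grip_width: 0.0169
grasp_force: 10.0
t 27.15 p [0.5802 0.1417 0.1194] tilt 28.8 tiltaz -19.5 ydir 71.9 yz -0.014 az 13.7 q [ 0.22  0.54 -0.97  2.11  1.29  0.88 -0.33]
   F [-0.4 -0.3 -0.6] w 0.0169 g 10.0
```

```bash
python3 -m creep '[0,0,-1,0,0,0,0,0,0,0,0,0,0,0,0,0,0,0,0,0]' 0.34; python3 -m creep '[-2,0.6,4,0,-6,2,11,0,-8,3,15,0,-10,3.5,19,0,-10,3.5,19,0]'; python3 -m creep '[-18,6,15,0,-18,6,15,0,-18,6,15,0,-18,6,10,0,0,0,0,0]'
python3 - <<'E'
from h import *
st()
M={}
for c in('scene','top','wrist'): M[c],_=snap(c,c[0]+'16')
for k,z in(('seal_yellow',.084),('pocket_left',.084),('rod_left',.176),('rod_right',.176),('keeper_tab',.19),('seal_white',0),('seal_tan',0)):
  for c in M:
    print(k,c,[(np.round(d['uv']).tolist(),round(d['p'],2),np.round(onz(M[c],d['uv'],z),3).tolist()) for d in robot.tip_of(k,c)[:4]])
E
```

```text
clock: 27.57
position: [0.5805, 0.1419, 0.1191]
eef_rot: [0.151, 0.957, -0.045, 0.245]
ft_force: [-0.0, 0.4, 0.2]
grip_width: 0.03
grasp_force: 0.0
clock: 27.98
position: [0.5436, 0.1547, 0.1875]
eef_rot: [0.151, 0.957, -0.045, 0.244]
ft_force: [-0.4, -0.3, -0.7]
grip_width: 0.0299
grasp_force: 0.0
clock: 28.4
position: [0.4705, 0.1812, 0.2443]
eef_rot: [0.149, 0.957, -0.045, 0.246]
ft_force: [0.0, 0.3, -0.4]
grip_width: 0.0298
grasp_force: 0.0
t 28.4 p [0.4705 0.1812 0.2443] tilt 29.0 tiltaz -19.1 ydir 72.1 yz -0.012 az 21.1 q [ 0.37  0.18 -1.23  2.15  0.85  0.91 -0.11]
   F [ 0.   0.3 -0.4] w 0.0298 g 0.0
seal_yellow scene [([233.0, 279.0], 0.62, [0.317, 0.086, 0.084]), ([268.0, 233.0], 0.57, [0.48, 0.169, 0.084]), ([286.0, 222.0], 0.49, [0.544, 0.175, 0.084]), ([302.0, 224.0], 0.44, [0.57, 0.145, 0.084])]
seal_yellow top [([341.0, 163.0], 0.74, [0.606, -0.013, 0.084]), ([282.0, 175.0], 0.59, [0.576, 0.146, 0.084]), ([244.0, 189.0], 0.57, [0.54, 0.249, 0.084]), ([279.0, 257.0], 0.55, [0.358, 0.159, 0.084])]
seal_yellow wrist [([371.0, 103.0], 0.87, [0.492, 0.248, 0.084]), ([282.0, 
[... 561 characters left out ...]
 0.96, [0.592, 0.003, 0.176])]
rod_right wrist []
keeper_tab scene [([358.0, 222.0], 0.94, [0.563, -0.03, 0.19]), ([275.0, 266.0], 0.61, [0.335, -0.029, 0.19])]
keeper_tab top [([355.0, 176.0], 0.89, [0.556, -0.033, 0.19]), ([276.0, 155.0], 0.32, [0.613, 0.16, 0.19])]
keeper_tab wrist []
seal_white scene [([272.0, 267.0], 0.4, [0.468, 0.138, 0.0])]
seal_white top [([276.0, 155.0], 0.41, [0.643, 0.161, 0.0])]
seal_white wrist [([251.0, 73.0], 0.95, [0.468, 0.141, 0.0])]
seal_tan scene [([377.0, 336.0], 0.75, [0.503, -0.169, 0.0])]
seal_tan top [([393.0, 199.0], 0.39, [0.509, -0.173, 0.0]), ([273.0, 156.0], 0.26, [0.641, 0.169, 0.0])]
seal_tan wrist [([45.0, 172.0], 0.62, [0.507, -0.17, 0.0])]
```

```bash
python3 -c "
from bench import robot;print(robot.sign_off())"
```

```text
the job is handed in; nothing more can be done
None
```

The job is handed in at about 29 s of the 61 s allowed: the rack hangs on both hooks, the red keeper is pressed down to its stop, and the yellow seal stands in the left pocket. In the last camera check the tan and white seals were where they started. The sign-off gave no verdict.

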